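# Return an instrument handle to its charging rest, battery end down

### The job

Pick the blue battery handle out of the white tray and lay it along the sloping charging rest with its heavy (battery) end at the bottom of the slope, by the foot stop, so that its weight presses the brass pad down. Both ends look alike: lift it level by the middle of its length and note which end pulls down. Let go of it there, and leave the penlight where it is.

Things in the scene. Friction and masses are not known exactly. Their poses are not given: they have to be found in the camera images.
- handle: Loose blue square bar, 150 x 30 x 30 mm, black bands, steel cap at each end, both ends alike. 0.35 kg; batteries in one end put its centre of mass 39 mm from the middle: held level at the middle it turns the gripper with 0.13 N m, heavy end down. Grip across, firmly (60 N). Origin at its middle; x along it (towards either end), z up. Lies at any yaw in the tray, floor 5 mm above the table.
- seat (a point): Middle of the bar when home in the fixed grey trough (20 degree slope, on a white base), 79 mm above the table. x level, pointing uphill; y across; z up. Bed 26 mm wide, 15 mm under this point square to the slope. Foot stop 75 mm down the slope, 20 mm high. Cheeks 44 mm apart, 18 mm high, beyond 45 mm up and down the slope; between them the sides are open for fingers.
- penlight: Bystander: slim loose aluminium penlight with a black head, 130 x 13 x 13 mm, lying in the tray near its left end (+y). Origin at the centre of its underside, x along its length, z up. The fixed white enamel tray is 280 x 400 mm with a black rim 20 mm above the table; the handle lies at least 20 mm from its walls.
- pad (a joint): Sprung brass pad (26 x 18 mm) in the trough's bed at its foot, 61 mm down the slope from the seat. 0: up, standing 5 mm proud of the bed; 0.005: pressed flush. It needs 1.2 N to start and 1.7 N for flush: the handle's heavy end holds it down (over 2 N), its light end does not (0.6 N).
Things that resemble listed ones, but are neither listed nor needed, are in the scene too. Leave any green or red look-alike of the handle alone.

How it is judged:
By the outcome, as a careful person would: the job done as asked, in the order asked, and still so for the second after the job is handed in, with the robot touching nothing.
It also fails if it takes over 37 s, if anything falls off the work surface, if the arm or the gripper's body presses on something with over 40 N, if the wrist force passes 120 N, or if a joint passes its speed limit or range.

### The arm

A 7-joint arm with a two-finger parallel gripper is mounted at the origin on the work surface. World frame = base frame: x ahead of the robot, y to its left, z up, the work surface at z = 0. Lengths are in m, angles in degrees, forces in N, time in s.
With the tool pointing down it reaches from about 0.425 to 0.8 m from the base axis. Payload 8.3 kg.
Tool frame: the origin (TCP) lies at the very end of the fingers, on their centre line; the grasp point (between the pads) lies behind it (ctrl.tcp_to_grasp is the z of the grasp point in the tool frame, in m); z points along the fingers, y is the direction in which the jaws open and shut (so a half turn about z gives the same grasp; the last joint's range is limited). The gripper opens to 85 mm and grips with 20 to 120 N. Pads are 22 mm wide; open, the fingers measure 114 mm over their backs; the gripper's body (76 mm by 85 mm) begins 54 mm behind the grasp point. The pads swing forward as they close: fully open they stand 13 mm farther back than shut.
Start: joints at [-71.328, 21.967, 0.94, 78.501, -0.361, 79.538, -2.664], TCP at [0.237, 0.578, 0.231] pointing down, gripper open.
Joint ranges: [-169.22, 169.22], [-14.56, 117.87], [-87.37, 89.26], [10.42, 133.3], [-82.24, 262.24], [0.94, 117.77], [-172.7, 172.7]. Speed limits (degrees/s): [136.94, 136.94, 172.46, 172.46, 180, 180, 180].

### API

Orientations are given as [roll, pitch, yaw] about the fixed x, y, z axes, in that order (R = Rz(yaw) Ry(pitch) Rx(roll)).
In Python, from cell import ctrl, imaging gives the robot as it stands. The module is installed in compiled form; this text tells all that it offers.
- The arm moves only by the tool arm_command, never from a script. Its argument "motion" is a list of rows, each an object of numbers: "tx", "ty", "tz": the shift along the tool's x, y, z in mm; "ax", "ay", "az": the turn, a rotation vector about the tool's x, y, z in rad. A call has 1 to 8 rows; each row is the pose to reach, as a shift and turn from the pose commanded when the call began, along the tool's axes at that moment; what a row does not reach only later rows make up. A row lasts 1/12 s, in which the tool goes at most 41.7 mm and 7.16 degrees, less where a joint would pass 70% of its speed; a pose out of reach is approached as far as the arm can. A call with a gripper value outside its range is refused whole. "hand" is the closure, from -1 (fully open) to 1 (shut), so that 0 is half open, set as the call begins (left out, the last holds). The fingers move at their own pace and stop on an object; "grip_force" is the grip in N (left out, the last holds). Time passes only in rows, so rows that repeat a pose let the fingers close. It gives the time, the measured TCP pose, the force and the opening at its end, in the units of the state.
- ctrl.read_state(): the state, without advancing time (a new reading comes with each control period).
- imaging.get_image(name): name is "side" or "top"; returns a dict with "img" (384x512x3 uint8, red, green, blue), "fx", "fy", "cx", "cy" (pixels), "k1" (the pictures are not rectified: a ray, as slopes to the right and down, at radius r is drawn at 1 + k1 r^2 times it, then the intrinsics apply), "cam_to_world" (4x4, takes a point from camera to world coordinates). Camera axes: x right, y down, z forward; pixel columns grow to the right and rows downward; lengths in m; the calibration is good to about 2 mm. A picture is of the moment at which its call begins. There is no depth.
- ctrl.hand_in(): hands the job in, once; it reports no verdict.
The state is a dict: "clock": time; "q": joint angles; "qvel": joint speeds; "effort": joint torques, N m; "tcp_pos": TCP position; "tool_rot": TCP orientation; "force": force on the tool from outside, world axes, zero at the start; "ft_torque": the same for the moment, N m; "width": finger opening in m.
Only numpy, scipy, OpenCV 4.12 (cv2) and the standard library are available. Lean on these libraries where they do the work, as an engineer would, in place of code of your own. Each camera call takes 0.05 s, during which the arm holds its last target. There are 200 camera calls.

## Working session

There is one attempt and no reset: what is moved stays moved. The work goes in short steps, Python scripts to look and compute and a tool call to move; the robot and the scene stay as the last step left them, time stands still between calls to the robot, and variables do not carry over. Pictures are saved under pics/ and viewed, about 8 in all and at most 12, crops included, and the job is handed in when it is done.

Besides the shell and the picture viewer there is one more tool, called in YAML: its name, and indented under it one key for each argument. arm_command: Moves the arm, as the interface text tells. Its arguments: {"type":"object","properties":{"motion":{"type":"array","items":{"type":"object","properties":{"tx":{"type":"number"},"ty":{"type":"number"},"tz":{"type":"number"},"ax":{"type":"number"},"ay":{"type":"number"},"az":{"type":"number"}}}},"hand":{"type":"number"},"grip_force":{"type":"number"}},"required":["motion"]}

```bash
mkdir -p pics; cat > h.py <<'E'
import numpy as np, cv2
from cell import ctrl, imaging
def grab(n,fn=None):
    d=imaging.get_image(n)
    if fn: cv2.imwrite('pics/'+fn,cv2.cvtColor(d['img'],cv2.COLOR_RGB2BGR))
    return d
def K(d): return np.array([[d['fx'],0,d['cx']],[0,d['fy'],d['cy']],[0,0,1.]]),np.array([d['k1'],0,0,0.])
def p2w(d,uv,z):
    k,c=K(d); n=cv2.undistortPoints(np.array(uv,float).reshape(-1,1,2),k,c)[:,0]
    T=np.array(d['cam_to_world']); r=np.c_[n,np.ones(len(n))]@T[:3,:3].T
    return T[:3,3]+r*((z-T[2,3])/r[:,2:])
def w2p(d,P):
    k,c=K(d); T=np.linalg.inv(np.array(d['cam_to_world']))
    return cv2.projectPoints(np.array(P,float).reshape(-1,1,3),cv2.Rodrigues(T[:3,:3])[0],T[:3,3],k,c)[0][:,0]
E
python3 - <<'E'
from h import *
a=grab('top','top0.png')['img'];b=grab('side','side0.png')['img']
for n,d in(('t',imaging.get_image('top')),('s',imaging.get_image('side'))): print({k:v for k,v in d.items() if k!='img'})
print(ctrl.read_state(),ctrl.tcp_to_grasp)
E
```

```text
{'fx': 362.0076021176281, 'fy': 362.0076021176281, 'cx': 255.93663325805124, 'cy': 186.1672487139806, 'k1': -0.08631352558819004, 'cam_to_world': array([[-0.00527158, -0.99456933,  0.1039426 ,  0.48486093],
       [-0.99995991,  0.00449059, -0.00774626,  0.12505089],
       [ 0.00723743, -0.10397927, -0.99455313,  1.01666985],
       [ 0.        ,  0.        ,  0.        ,  1.        ]])}
{'fx': 350.5145768575635, 'fy': 350.5145768575635, 'cx': 254.5752904464074, 'cy': 195.919912841669, 'k1': -0.07347200137391548, 'cam_to_world': array([[ 0.88412127, -0.25003109,  0.39473286,  0.1227736 ],
       [-0.46693038, -0.44115954,  0.76639042, -0.78958541],
       [-0.01748127, -0.86189484, -0.50678565,  0.68825896],
       [ 0.        ,  0.        ,  0.        ,  1.        ]])}
{'clock': 0.2, 'q': array([-71.3280004 ,  21.99790358,   0.93748002,  78.53835494,
        -0.35844976,  79.53859789,  -2.66522791]), 'qvel': array([ 0.01790009, -0.16227631,  0.04382206, -0.18038975, -0.10761385,
       -0.07784249,  0.08830323]), 'effort': array([-6.46437038e-04, -6.27371192e+01,  8.43006056e-01, -3.71750844e+01,
        1.66018540e-02,  1.05292708e-02,  9.03553746e-05]), 'tcp_pos': array([0.2367607 , 0.57807228, 0.23064897]), 'tool_rot': array([-1.79928026e+02,  2.08069408e-03,  1.57728006e+02]), 'force': array([0.7393344 , 0.33263207, 0.37037039]), 'ft_torque': array([-0.04831013,  0.02674045, -0.01816847]), 'width': 0.08506066298945687} -0.0187
```

View pics/top0.png

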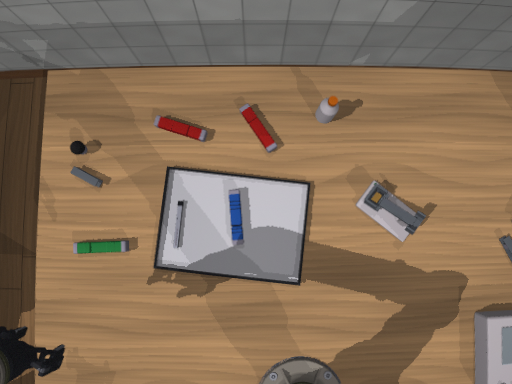

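View pics/side0.png

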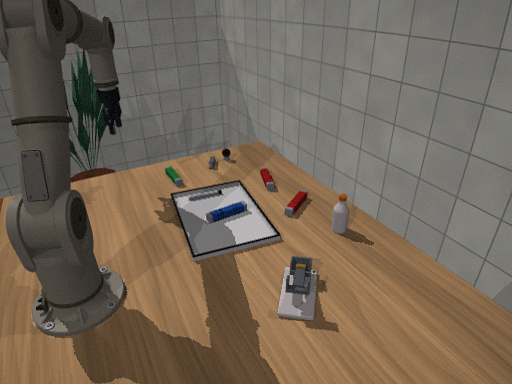

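Top view: the blue handle is at about (236,217), the penlight at (180,224), and the rest at (394,207) with brass near (376,198). The red bars at (180,128) and (258,128) and the green one at (100,247) are look-alikes. The only blue bar in the tray fits the description. Next I enlarge and measure.

```bash
python3 - <<'E'
from h import *
t=imaging.get_image('top');s=imaging.get_image('side')
f=lambda im,x,y,w,h:cv2.resize(im[y:y+h,x:x+w],(400,300),interpolation=cv2.INTER_CUBIC)
a=np.vstack([np.hstack([f(t['img'],350,172,88,66),f(s['img'],258,250,88,66)]),np.hstack([f(t['img'],192,184,88,66),f(s['img'],184,180,88,66)])])
cv2.imwrite('pics/crop.png',a[:,:,::-1])
hsv=cv2.cvtColor(t['img'],cv2.COLOR_RGB2HSV)
m=cv2.inRange(hsv,(105,120,40),(130,255,255)); m[:, :200]=0;m[:,280:]=0
m=cv2.morphologyEx(m,cv2.MORPH_CLOSE,np.ones((5,5)))
ys,xs=np.nonzero(m);print(len(xs),cv2.minAreaRect(np.c_[xs,ys].astype(np.float32)))
b=cv2.boxPoints(cv2.minAreaRect(np.c_[xs,ys].astype(np.float32)));print(p2w(t,b,.035))
E
```

```text
471 ((235.58663940429688, 216.41952514648438), (45.39414978027344, 10.342037200927734), 85.76361083984375)
[[0.56591274 0.19146781 0.035     ]
 [0.56787322 0.16340572 0.035     ]
 [0.4455986  0.15451745 0.035     ]
 [0.4436742  0.18226831 0.035     ]]
```

View pics/crop.png

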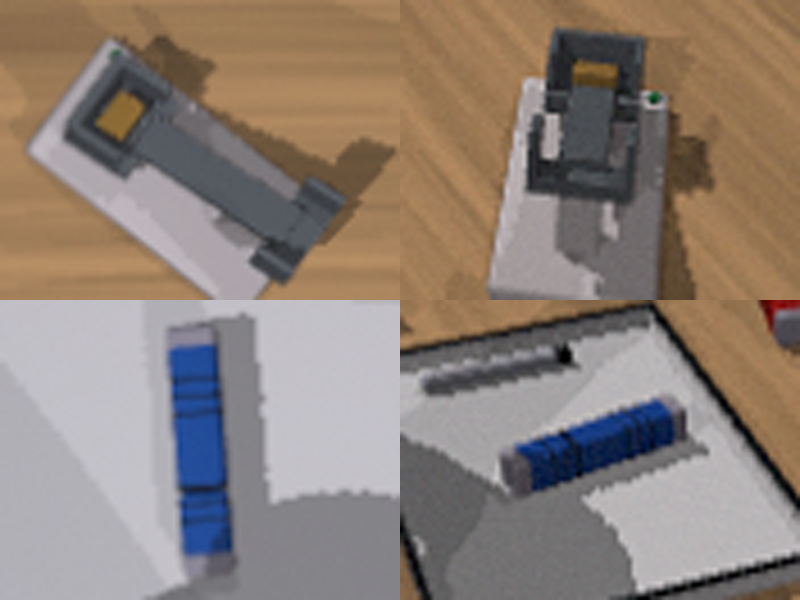

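Crops: top left shows the brass pad at top px (376,197), at the foot of the slope, inside the foot stop and cheeks. The bed runs from there down-right to about (415,222), which is uphill. Bottom left confirms a blue bar with steel caps from (234,190) to (238,243). Next I fit the rest's pose and check it by overlay.

```bash
cat > fit.py <<'E'
from h import *
from scipy.optimize import least_squares
c,s=np.cos(np.radians(20)),np.sin(np.radians(20))
def rest(p,L):  # L: along, across, normal (m)
    L=np.atleast_2d(L); x=L[:,0]*c-L[:,2]*s; z=L[:,0]*s+L[:,2]*c+.079
    C,S=np.cos(p[2]),np.sin(p[2])
    return np.c_[p[0]+C*x-S*L[:,1],p[1]+S*x+C*L[:,1],z]
E
python3 - <<'E'
from fit import *
t=imaging.get_image('top');sd=imaging.get_image('side')
q=400/88
T=lambda a:np.array(a)/q+[350,172]-.4
Sd=lambda a:(np.array(a)-[400,0])/q+[258,250]-.4
padT=T([[118,90],[148,108],[122,140],[94,120]]).mean(0)
eT=[(T([[165,118],[300,203]]),0),(T([[140,155],[260,240]]),0)]
eS=Sd([[568,88],[563,152],[613,90],[607,157]])
a=np.linspace(-.05,.07,60)
def dist(d,p,pts,y):
    l=w2p(d,rest(p,np.c_[a,0*a+y,0*a-.015]));out=[]
    i=(l[-1]-l[0])/np.linalg.norm(l[-1]-l[0]);n=np.array([-i[1],i[0]])
    return (pts-l[0])@n
def res(p,sg=1,side=True):
    r=[w2p(t,rest(p,[-.061,0,-.010]))[0]-padT,dist(t,p,eT[0][0],-.013*sg*-1),dist(t,p,eT[1][0],.013*sg*-1)]
    if side:r+=[dist(sd,p,eS[2:],-.013),dist(sd,p,eS[:2],.013)]
    return np.concatenate(r)
for sg in(1,-1):
  for side in(True,False):
    o=least_squares(res,[.51,-.25,np.radians(-145)],args=(sg,side),loss='soft_l1');print(sg,side,o.x,np.degrees(o.x[2]),o.cost,o.fun.round(2))
    if sg==1 and side: best=o.x
o=min((least_squares(res,[.51,-.25,np.radians(-145)],args=(g,True)) for g in(1,-1)),key=lambda o:o.cost);p=o.x;print(p)
np.save('rest.npy',p)
segs=[]
for y in(.022,-.022):
  for x in((-.075,-.045),(.045,.075)): segs+=[[(x[0],y,.003),(x[1],y,.003)],[(x[0],y,-.015),(x[0],y,.003)],[(x[1],y,-.015),(x[1],y,.003)]]
for y in(.013,-.013): segs+=[[(-.075,y,-.015),(.075,y,-.015)],[(-.07,y,-.010),(-.052,y,-.010)]]
segs+=[[(-.075,-.022,.005),(-.075,.022,.005)],[(-.052,-.013,-.010),(-.052,.013,-.010)],[(-.07,-.013,-.010),(-.07,.013,-.010)]]
ims=[]
for d,(x,y) in((t,(350,172)),(sd,(258,250))):
    im=cv2.resize(d['img'][y:y+66,x:x+88],(800,600))[:,:,::-1].copy() if 0 else cv2.resize(d['img'][y:y+66,x:x+88],(400,300),interpolation=cv2.INTER_CUBIC)[:,:,::-1].copy()
    for sgm in segs:
        u=((w2p(d,rest(p,sgm))-[x,y]+.5)*q*4).astype(int)
        cv2.line(im,tuple(map(int,u[0])),tuple(map(int,u[1])),(0,255,0),1,cv2.LINE_AA,2)
    ims.append(im)
cv2.imwrite('pics/ov.png',np.hstack(ims))
E
```

```text
1 True [ 0.52192779 -0.25058486 -2.25834964] -129.3939028590842 37.38788952502995 [  0.19  -0.21  -0.34  -1.2    0.13   0.83  -9.54 -11.49  10.11   9.08]
1 False [ 0.52221806 -0.25067832 -2.24596447] -128.68428528775942 0.9156684700138422 [ 0.07 -0.12 -0.37 -0.85  0.09  1.15]
-1 True [ 0.50784564 -0.25334245 -2.69722677] -154.5397103062529 67.92334015179999 [  7.82  -0.4   -6.23 -20.76  12.03   0.54  -1.88 -13.96  11.48   0.14]
-1 False [ 0.53200152 -0.25693589 -2.01556225] -115.48321046366364 35.912646829103565 [-0.04  0.14 -8.08 -1.59 10.94 18.88]
[ 0.52143792 -0.25206937 -2.27160066]
```

View pics/ov.png

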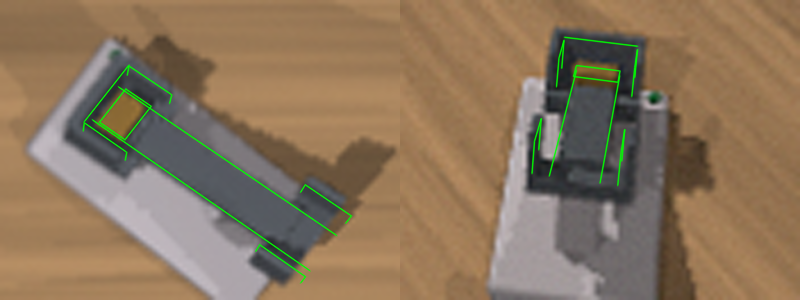

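The overlay lies close in the top view but is skewed, because I had swapped the side-view edge labels. I'll refit with those corrected.

```bash
python3 - <<'E'
from fit import *
t=imaging.get_image('top');sd=imaging.get_image('side')
q=400/88
T=lambda a:np.array(a)/q+[350,172]-.4
Sd=lambda a:(np.array(a)-[400,0])/q+[258,250]-.4
padT=T([[118,90],[148,108],[122,140],[94,120]]).mean(0)
eT=T([[165,118],[300,203],[140,155],[260,240]])
eS=Sd([[568,88],[563,152],[613,90],[607,157]])
a=np.linspace(-.05,.07,60)
def dist(d,p,pts,y):
    l=w2p(d,rest(p,np.c_[a,0*a+y,0*a-.015]))
    i=(l[-1]-l[0])/np.linalg.norm(l[-1]-l[0])
    return (pts-l[0])@np.array([-i[1],i[0]])
def res(p): return np.concatenate([w2p(t,rest(p,[-.061,0,-.010]))[0]-padT,dist(t,p,eT[:2],.013),dist(t,p,eT[2:],-.013),dist(sd,p,eS[2:],.013),dist(sd,p,eS[:2],-.013)])
o=least_squares(res,[.51,-.25,np.radians(-130)]);p=o.x;print(p,np.degrees(p[2]),o.fun.round(2));np.save('rest.npy',p)
segs=[]
for y in(.022,-.022):
  for x in((-.075,-.045),(.045,.075)): segs+=[[(x[0],y,.003),(x[1],y,.003)],[(x[0],y,-.015),(x[0],y,.003)],[(x[1],y,-.015),(x[1],y,.003)]]
for y in(.013,-.013): segs+=[[(-.075,y,-.015),(.075,y,-.015)]]
segs+=[[(-.075,-.022,.005),(-.075,.022,.005)],[(-.052,-.013,-.010),(-.052,.013,-.010)],[(-.07,-.013,-.010),(-.07,.013,-.010)]]
ims=[]
for d,(x,y) in((t,(350,172)),(sd,(258,250))):
    im=cv2.resize(d['img'][y:y+66,x:x+88],(400,300),interpolation=cv2.INTER_CUBIC)[:,:,::-1].copy()
    for sgm in segs:
        u=((w2p(d,rest(p,sgm))-[x,y]+.5)*q*4).astype(int)
        cv2.line(im,tuple(map(int,u[0])),tuple(map(int,u[1])),(0,255,0),1,cv2.LINE_AA,2)
    ims.append(im)
cv2.imwrite('pics/ov2.png',np.hstack(ims))
print(ctrl.read_state()['clock'])
E
```

```text
[ 0.52233495 -0.25111561 -2.23213778] -127.89207394535269 [ 0.07  0.05 -0.41 -0.44  0.05  1.51  0.11  0.15  0.12 -1.01]
0.5
```

View pics/ov2.png

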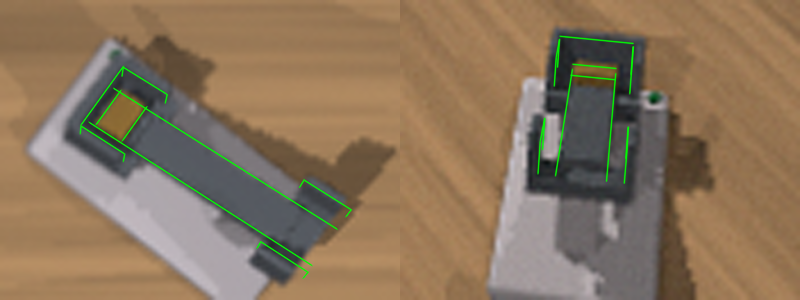

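The refit agrees with the picture to 1.5 px or better. Seat is about (0.522, -0.251, 0.079) with uphill yaw about -128°, and the reach is fine. The handle middle is about (0.506, 0.173) with yaw about 4°. I'll add a move calculator and get going.

```bash
cat > mv.py <<'E'
from h import *
from scipy.spatial.transform import Rotation as R
import sys
def rel(pos,rpy):
    s=ctrl.read_state(); A=R.from_euler('xyz',s['tool_rot'],degrees=True); B=R.from_euler('xyz',rpy,degrees=True)
    print('t(mm)',(A.inv().apply(np.array(pos)-s['tcp_pos'])*1e3).round(1),'a',(A.inv()*B).as_rotvec().round(3),'clock',s['clock'])
if __name__=='__main__': v=list(map(float,sys.argv[1:])); rel(v[:3],v[3:])
E
python3 mv.py .506 .173 .12 180 0 184.2
```

```text
t(mm) [-402.7 -273.   111.3] a [-0.    -0.    -0.462] clock 0.5
```

arm_command:
  motion:
    - {"tx":-402,"ty":-273,"tz":81,"az":-0.462}
    - {"tx":-402,"ty":-273,"tz":81,"az":-0.462}
    - {"tx":-402,"ty":-273,"tz":81,"az":-0.462}
    - {"tx":-402,"ty":-273,"tz":81,"az":-0.462}
    - {"tx":-402,"ty":-273,"tz":81,"az":-0.462}
    - {"tx":-402,"ty":-273,"tz":81,"az":-0.462}
    - {"tx":-402,"ty":-273,"tz":81,"az":-0.462}
    - {"tx":-402,"ty":-273,"tz":81,"az":-0.462}
  hand: -1
  grip_force: 80

```text
schema error: expected keys tx, ty, tz, ax, ay, az
```

```bash
python3 mv.py .506 .173 .12 180 0 184.2; python3 -c "
from h import *
print(ctrl.read_state()['q'])"
```

```text
t(mm) [-402.7 -273.   111.3] a [-0.    -0.    -0.462] clock 0.5
[-71.32605761  21.96887569   0.94002226  78.50262491  -0.3603334
  79.53935456  -2.6651804 ]
```

arm_command:
  motion:
    - {"tx":-402,"ty":-273,"tz":81,"ax":0,"ay":0,"az":-0.462}
    - {"tx":-402,"ty":-273,"tz":81,"ax":0,"ay":0,"az":-0.462}
    - {"tx":-402,"ty":-273,"tz":81,"ax":0,"ay":0,"az":-0.462}
    - {"tx":-402,"ty":-273,"tz":81,"ax":0,"ay":0,"az":-0.462}
    - {"tx":-402,"ty":-273,"tz":81,"ax":0,"ay":0,"az":-0.462}
    - {"tx":-402,"ty":-273,"tz":81,"ax":0,"ay":0,"az":-0.462}
    - {"tx":-402,"ty":-273,"tz":81,"ax":0,"ay":0,"az":-0.462}
    - {"tx":-402,"ty":-273,"tz":81,"ax":0,"ay":0,"az":-0.462}
  hand: -1
  grip_force: 80

```text
clock: 1.17
tcp_pos: [0.4188, 0.3034, 0.1767]
tool_rot: [180.0, 0.0, -175.8]
force: [1.0, 1.3, -0.0]
width: 0.0853
```

```bash
python3 mv.py .506 .173 .12 180 0 184.2; python3 -c "
from h import *
print(ctrl.read_state()['q'])"
```

```text
t(mm) [ -77.3 -136.5   56.7] a [ 0.001  0.001 -0.   ] clock 1.1667
[-45.6717266   10.56713263   7.07596385 100.33355607  -1.39754137
  69.13588268  55.98166518]
```

arm_command:
  motion:
    - {"tx":-77,"ty":-136,"tz":56,"ax":0,"ay":0,"az":0}
    - {"tx":-77,"ty":-136,"tz":56,"ax":0,"ay":0,"az":0}
    - {"tx":-77,"ty":-136,"tz":56,"ax":0,"ay":0,"az":0}
    - {"tx":-77,"ty":-136,"tz":56,"ax":0,"ay":0,"az":0}
    - {"tx":-77,"ty":-136,"tz":56,"ax":0,"ay":0,"az":0}
    - {"tx":-77,"ty":-136,"tz":56,"ax":0,"ay":0,"az":0}
    - {"tx":-77,"ty":-136,"tz":56,"ax":0,"ay":0,"az":0}

```text
clock: 1.75
tcp_pos: [0.5047, 0.1755, 0.1207]
tool_rot: [180.0, -0.0, -175.8]
force: [-0.8, 1.2, -0.1]
width: 0.0854
```

```bash
python3 mv.py .506 .173 .007 180 0 184.2; python3 - <<'E'
from h import *
t=grab('top');s=grab('side')
f=lambda im,x,y:cv2.resize(im[y:y+66,x:x+88],(400,300),interpolation=cv2.INTER_CUBIC)
cv2.imwrite('pics/pre.png',np.hstack([f(t['img'],192,184),f(s['img'],184,180)])[:,:,::-1])
E
```

```text
t(mm) [ -1.2  -2.6 113.7] a [ 0. -0. -0.] clock 1.75
```

View pics/pre.png

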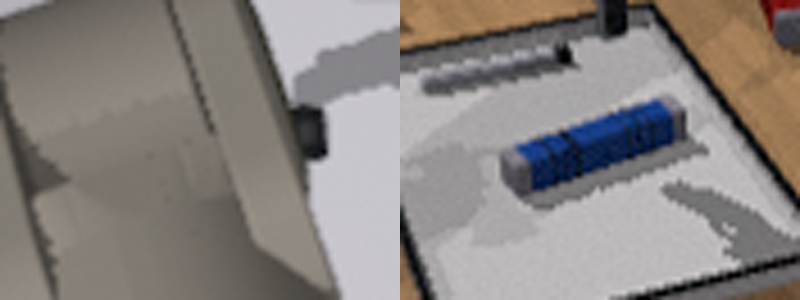

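The bar is undisturbed in the side view at (595,150) in the crop. I'll do a quick numeric cross-check of the bar pose against the side view.

```bash
python3 - <<'E'
from h import *
s=grab('side')
def bar(x,y,yw,z=.02,h=.0575):
    C,S=np.cos(yw),np.sin(yw);return np.array([[x+C*a-S*b,y+S*a+C*b,z+c] for a in(-h,h) for b in(-.015,.015) for c in(-.015,.015)])
m=cv2.inRange(cv2.cvtColor(s['img'],cv2.COLOR_RGB2HSV),(105,120,40),(130,255,255));m[:,:190]=0;m[:,260:]=0;m[:190]=0;m[235:]=0
m=cv2.morphologyEx(m,cv2.MORPH_CLOSE,np.ones((5,5)))
ys,xs=np.nonzero(m);print(xs.min(),xs.max(),ys.min(),ys.max(),xs.mean(),ys.mean())
for P in((.506,.173,.0733),(.502,.173,.0733)):
    h=cv2.convexHull(w2p(s,bar(*P)).astype(np.float32));z=np.zeros(m.shape,np.uint8);cv2.fillConvexPoly(z,h.round().astype(int),1)
    ys,xs=np.nonzero(z);print(P,xs.min(),xs.max(),ys.min(),ys.max(),xs.mean(),ys.mean())
E
```

```text
210 243 202 221 227.11940298507463 211.30447761194029
(0.506, 0.173, 0.0733) 209 243 202 222 226.0401891252955 211.73286052009456
(0.502, 0.173, 0.0733) 208 242 202 223 224.85209713024284 212.29580573951435
```

arm_command:
  motion:
    - {"tx":-1,"ty":-2.5,"tz":40,"ax":0,"ay":0,"az":0}
    - {"tx":-1,"ty":-2.5,"tz":60,"ax":0,"ay":0,"az":0}
    - {"tx":-1,"ty":-2.5,"tz":70,"ax":0,"ay":0,"az":0}
    - {"tx":-1,"ty":-2.5,"tz":70,"ax":0,"ay":0,"az":0}

```text
clock: 2.23
tcp_pos: [0.504, 0.1733, 0.0487]
tool_rot: [-179.9, -0.2, -175.7]
force: [-1.2, -1.0, 0.0]
width: 0.0853
```

```bash
python3 mv.py .506 .173 .007 180 0 184.2
```

```text
t(mm) [-2.1 -0.4 41.7] a [-0.001 -0.004  0.002] clock 2.2333
```

The side view agrees to about 1 px, which suggests x ≈ 0.508. I'll go down and close.

arm_command:
  motion:
    - {"tx":-4,"ty":0,"tz":20,"ax":0,"ay":0,"az":0}
    - {"tx":-4,"ty":0,"tz":34,"ax":0,"ay":0,"az":0}
    - {"tx":-4,"ty":0,"tz":41,"ax":0,"ay":0,"az":0}
    - {"tx":-4,"ty":0,"tz":41,"ax":0,"ay":0,"az":0}
    - {"tx":-4,"ty":0,"tz":41,"ax":0,"ay":0,"az":0}

```text
clock: 2.65
tcp_pos: [0.5103, 0.1736, 0.0106]
tool_rot: [180.0, 0.0, -175.8]
force: [0.3, -0.2, 1.3]
width: 0.0849
```

arm_command:
  motion:
    - {"tx":0,"ty":0,"tz":0,"ax":0,"ay":0,"az":0}
    - {"tx":0,"ty":0,"tz":0,"ax":0,"ay":0,"az":0}
    - {"tx":0,"ty":0,"tz":0,"ax":0,"ay":0,"az":0}
    - {"tx":0,"ty":0,"tz":0,"ax":0,"ay":0,"az":0}
    - {"tx":0,"ty":0,"tz":0,"ax":0,"ay":0,"az":0}
    - {"tx":0,"ty":0,"tz":0,"ax":0,"ay":0,"az":0}
    - {"tx":0,"ty":0,"tz":0,"ax":0,"ay":0,"az":0}
    - {"tx":0,"ty":0,"tz":0,"ax":0,"ay":0,"az":0}
  hand: 1
  grip_force: 80

```text
clock: 3.32
tcp_pos: [0.5105, 0.1733, 0.0104]
tool_rot: [180.0, 0.1, -175.8]
force: [-0.9, -0.4, 6.5]
width: 0.0284
```

```bash
python3 -c "
from h import *
for i in range(3):
  grab('top');s=ctrl.read_state();print(s['clock'],s['tcp_pos'],s['tool_rot'],s['force'],s['ft_torque'],s['width'])"
```

```text
3.3667 [0.51044651 0.17325082 0.01039632] [ 1.79973261e+02  5.96740108e-02 -1.75808290e+02] [-1.11031522 -0.13585227  6.39198925] [-0.10121499  0.26131161 -0.02144192] 0.028250885063305056
3.4167 [0.51042725 0.17325958 0.01039226] [ 1.79974959e+02  5.82772387e-02 -1.75806757e+02] [-0.31519009 -0.11568547  6.77355822] [-0.0827487   0.27766499 -0.05706061] 0.028453044509012253
3.4667 [0.5104408  0.17326625 0.0104013 ] [ 1.79972804e+02  6.03436929e-02 -1.75804794e+02] [-0.30502477 -0.64584126  6.30998529] [-0.06614421  0.26342519 -0.00969168] 0.02887732913523732
```

arm_command:
  motion:
    - {"tx":0,"ty":0,"tz":-10,"ax":0,"ay":0,"az":0}
    - {"tx":0,"ty":0,"tz":-30,"ax":0,"ay":0,"az":0}
    - {"tx":0,"ty":0,"tz":-60,"ax":0,"ay":0,"az":0}
    - {"tx":0,"ty":0,"tz":-90,"ax":0,"ay":0,"az":0}
    - {"tx":0,"ty":0,"tz":-110,"ax":0,"ay":0,"az":0}
    - {"tx":0,"ty":0,"tz":-110,"ax":0,"ay":0,"az":0}
    - {"tx":0,"ty":0,"tz":-110,"ax":0,"ay":0,"az":0}
    - {"tx":0,"ty":0,"tz":-110,"ax":0,"ay":0,"az":0}

```text
clock: 4.13
tcp_pos: [0.5089, 0.1727, 0.1183]
tool_rot: [-180.0, -0.1, -175.8]
force: [-1.0, 0.1, -3.6]
width: 0.0285
```

```bash
python3 - <<'E'
from h import *
L=[]
for i in range(10):
  d=grab('side');s=ctrl.read_state();L.append(np.r_[s['force'],s['ft_torque'],s['width']])
print(np.mean(L,0).round(3),np.std(L,0).round(3),s['tcp_pos'],s['tool_rot'],s['clock'],s['q'])
cv2.imwrite('pics/lift.png',cv2.resize(d['img'][140:250,160:310],(600,440),interpolation=cv2.INTER_CUBIC)[:,:,::-1])
E
```

```text
[-0.062  0.072 -3.587  0.008 -0.165  0.     0.029] [0.316 0.668 0.484 0.019 0.026 0.033 0.   ] [0.50984211 0.17299552 0.11940848] [-1.79987852e+02 -2.52038804e-02 -1.75803969e+02] 4.6333 [-33.28058169  16.27230729  13.25834607 101.45976394  -4.13940525
  62.76815715  75.55891436]
```

View pics/lift.png

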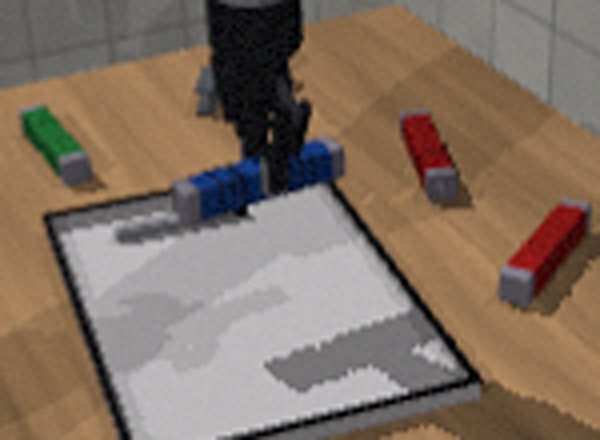

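The side view shows the bar held level, with caps at about (188,200) and (335,160) in the crop. Fz is -3.6 N and the moment about world y is -0.165 N m, so the mass sits about 45 mm towards -x. The heavy end is therefore at tool +x, the end nearest the robot. Next I refine the bar's offset in the grip and plan the placement with tool x downhill.

```bash
cat > place.py <<'E'
from mv import *
from fit import rest
import sys
p=np.load('rest.npy')
def target(al,hn,dx=.0025,dz=-.0096,ac=0,dyaw=0):
    q=p.copy();q[2]+=np.radians(dyaw)
    C=rest(q,[[al,ac,hn]])[0];o=rest(q,[0,0,0])[0];u=(rest(q,[1,0,0])[0]-o);n=(rest(q,[0,0,1])[0]-o)
    M=np.c_[-u,np.cross(-n,-u),-n]
    return C-M@[dx,0,dz], R.from_matrix(M).as_euler('xyz',degrees=True)
if __name__=='__main__':
    a=list(map(float,sys.argv[1:])); pos,rpy=target(a[0]/1e3,a[1]/1e3,*(np.array(a[2:4])/1e3)); print(pos.round(4),rpy.round(1)); rel(pos,rpy)
E
python3 - <<'E'
from h import *
s=grab('side');st=ctrl.read_state();t=st['tcp_pos'];print(t)
g=cv2.cvtColor(s['img'],cv2.COLOR_RGB2HSV)
m=cv2.inRange(g,(105,120,40),(130,255,255));m[:,:190]=0;m[:,260:]=0;m[:165]=0;m[200:]=0
ys,xs=np.nonzero(m);print(xs.min(),xs.max(),ys.min(),ys.max())
yw=np.radians(4.2);C,S=np.cos(yw),np.sin(yw)
for dz in(.0096,.007,.013):
 for dx in(0,-.0025,-.005):
  P=[[t[0]+dx+C*a-S*b,t[1]+dx*S+S*a+C*b,t[2]+dz+c] for a in(-.0575,.0575) for b in(-.015,.015) for c in(-.015,.015)]
  u=w2p(s,P);print(dz,dx,u.min(0).round(1),u.max(0).round(1))
E
python3 place.py 4 60 2.5 -9.6
```

```text
[0.50993922 0.17302846 0.11954091]
208 243 175 194
0.0096 0 [207.7 174.1] [242.7 194.7]
0.0096 -0.0025 [207.  174.3] [242.1 194.9]
0.0096 -0.005 [206.3 174.4] [241.5 195.1]
0.007 0 [207.7 174.8] [242.8 195.3]
0.007 -0.0025 [207.  174.9] [242.1 195.6]
0.007 -0.005 [206.3 175.1] [241.5 195.8]
0.013 0 [207.6 173.2] [242.7 193.8]
0.013 -0.0025 [206.9 173.4] [242.1 194. ]
0.013 -0.005 [206.2 173.6] [241.4 194.2]
[ 0.5292 -0.2423  0.1286] [180.   20.   52.1]
t(mm) [  11.2 -415.7   -9. ] a [ 0.401 -0.178  2.277] clock 4.6833
```

```bash
python3 place.py 4 120 0.5 -9.6
```

```text
[ 0.5429 -0.2247  0.1843] [180.   20.   52.1]
t(mm) [  -3.8 -399.   -64.7] a [ 0.401 -0.178  2.277] clock 4.6833
```

arm_command:
  motion:
    - {"tx":-4,"ty":-30,"tz":-20,"ax":0.03,"ay":-0.013,"az":0.12}
    - {"tx":-4,"ty":-60,"tz":-40,"ax":0.4,"ay":-0.178,"az":2.277}
    - {"tx":-4,"ty":-90,"tz":-65,"ax":0.4,"ay":-0.178,"az":2.277}
    - {"tx":-4,"ty":-120,"tz":-65,"ax":0.4,"ay":-0.178,"az":2.277}
    - {"tx":-4,"ty":-150,"tz":-65,"ax":0.4,"ay":-0.178,"az":2.277}
    - {"tx":-4,"ty":-180,"tz":-65,"ax":0.4,"ay":-0.178,"az":2.277}
    - {"tx":-4,"ty":-210,"tz":-65,"ax":0.4,"ay":-0.178,"az":2.277}
    - {"tx":-4,"ty":-230,"tz":-65,"ax":0.4,"ay":-0.178,"az":2.277}

```text
clock: 5.35
tcp_pos: [0.5304, -0.0595, 0.1851]
tool_rot: [-173.3, 8.6, 127.9]
force: [0.8, -1.1, -3.8]
width: 0.0283
```

```bash
python3 place.py 4 120 0.5 -9.6
```

```text
[ 0.5429 -0.2247  0.1843] [180.   20.   52.1]
t(mm) [-136.4  -88.4   31.9] a [ 0.227 -0.094  1.287] clock 5.35
```

arm_command:
  motion:
    - {"tx":-30,"ty":-20,"tz":7,"ax":0.227,"ay":-0.094,"az":1.287}
    - {"tx":-60,"ty":-40,"tz":14,"ax":0.227,"ay":-0.094,"az":1.287}
    - {"tx":-90,"ty":-60,"tz":21,"ax":0.227,"ay":-0.094,"az":1.287}
    - {"tx":-120,"ty":-78,"tz":28,"ax":0.227,"ay":-0.094,"az":1.287}
    - {"tx":-136,"ty":-88,"tz":32,"ax":0.227,"ay":-0.094,"az":1.287}
    - {"tx":-136,"ty":-88,"tz":32,"ax":0.227,"ay":-0.094,"az":1.287}
    - {"tx":-136,"ty":-88,"tz":32,"ax":0.227,"ay":-0.094,"az":1.287}
    - {"tx":-136,"ty":-88,"tz":32,"ax":0.227,"ay":-0.094,"az":1.287}

```text
clock: 6.02
tcp_pos: [0.5448, -0.2206, 0.1831]
tool_rot: [-177.0, 18.2, 70.7]
force: [-0.8, 0.0, -4.0]
width: 0.0285
```

```bash
python3 place.py 4 60 0.5 -9.6
```

```text
[ 0.5303 -0.2408  0.1279] [180.   20.   52.1]
t(mm) [-5.4 -3.8 60.2] a [ 0.054 -0.023  0.308] clock 6.0167
```

arm_command:
  motion:
    - {"tx":0,"ty":0,"tz":0,"ax":0.054,"ay":-0.023,"az":0.308}
    - {"tx":0,"ty":0,"tz":0,"ax":0.054,"ay":-0.023,"az":0.308}
    - {"tx":-2,"ty":-1,"tz":20,"ax":0.054,"ay":-0.023,"az":0.308}
    - {"tx":-5,"ty":-4,"tz":40,"ax":0.054,"ay":-0.023,"az":0.308}
    - {"tx":-5,"ty":-4,"tz":50,"ax":0.054,"ay":-0.023,"az":0.308}
    - {"tx":-5,"ty":-4,"tz":50,"ax":0.054,"ay":-0.023,"az":0.308}
    - {"tx":-5,"ty":-4,"tz":50,"ax":0.054,"ay":-0.023,"az":0.308}

```text
clock: 6.6
tcp_pos: [0.5319, -0.2372, 0.1376]
tool_rot: [-179.9, 20.0, 52.5]
force: [0.4, -0.6, -3.1]
width: 0.0281
```

```bash
python3 place.py 4 30 0.5 -9.6; python3 - <<'E'
from h import *
L=[]
for i in range(4):
  t=grab('top');s=ctrl.read_state();L.append(np.r_[s['force'],s['ft_torque']])
d=grab('side')
print(np.mean(L,0).round(3))
f=lambda im,x,y:cv2.resize(im[y:y+90,x:x+120],(400,300),interpolation=cv2.INTER_CUBIC)
cv2.imwrite('pics/hov.png',np.hstack([f(t['img'],330,160),f(d['img'],240,230)])[:,:,::-1])
E
```

```text
[ 0.524  -0.2489  0.0997] [180.   20.   52.1]
t(mm) [-0.3  1.  40.5] a [ 0.    -0.     0.007] clock 6.6
[-0.09  -0.061 -3.133  0.391 -0.319  0.01 ]
```

View pics/hov.png

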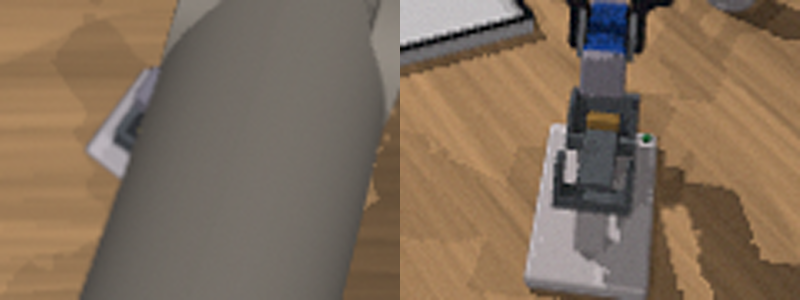

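The side view shows the bar above the rest, uphill end nearest the camera. The tilted moment reading includes the gripper's own weight, so I'll level the bar here at the new yaw and confirm the heavy end unambiguously.

```bash
python3 mv.py .532 -.238 .15 180 0 52.1
```

```text
t(mm) [ -4.9  -0.2 -10.4] a [0.001 0.348 0.007] clock 6.85
```

arm_command:
  motion:
    - {"tx":-5,"ty":0,"tz":-10,"ax":0,"ay":0.348,"az":0.007}
    - {"tx":-5,"ty":0,"tz":-10,"ax":0,"ay":0.348,"az":0.007}
    - {"tx":-5,"ty":0,"tz":-10,"ax":0,"ay":0.348,"az":0.007}
    - {"tx":-5,"ty":0,"tz":-10,"ax":0,"ay":0.348,"az":0.007}
    - {"tx":-5,"ty":0,"tz":-10,"ax":0,"ay":0.348,"az":0.007}
    - {"tx":-5,"ty":0,"tz":-10,"ax":0,"ay":0.348,"az":0.007}

```text
clock: 7.35
tcp_pos: [0.5314, -0.2383, 0.149]
tool_rot: [180.0, 0.1, 52.1]
force: [0.5, 0.1, -3.7]
width: 0.0283
```

```bash
python3 - <<'E'
from h import *
L=[]
for i in range(8):
  d=grab('side');s=ctrl.read_state();L.append(np.r_[s['force'],s['ft_torque']])
print(np.mean(L,0).round(3),s['tcp_pos'],s['tool_rot'],s['clock'])
cv2.imwrite('pics/lev.png',d['img'][:,:,::-1])
E
python3 place.py 4 60 0.5 -9.6
```

```text
[ 0.048  0.185 -3.484 -0.127  0.075 -0.019] [ 0.53143396 -0.2380523   0.14849812] [-1.79986230e+02  8.41750037e-02  5.21355292e+01] 7.75
[ 0.5303 -0.2408  0.1279] [180.   20.   52.1]
t(mm) [-2.9  0.8 20.6] a [-0.    -0.348  0.001] clock 7.75
```

The level reading is (-0.127, +0.075) N m. The mass lies towards (+x,+y), which is tool +x and downhill, so this confirms the first reading. I'll tilt back and descend.

arm_command:
  motion:
    - {"tx":-3,"ty":0.5,"tz":0,"ax":0,"ay":-0.348,"az":0}
    - {"tx":-3,"ty":0.5,"tz":5,"ax":0,"ay":-0.348,"az":0}
    - {"tx":-3,"ty":0.5,"tz":20,"ax":0,"ay":-0.348,"az":0}
    - {"tx":-3,"ty":0.5,"tz":20,"ax":0,"ay":-0.348,"az":0}
    - {"tx":-3,"ty":0.5,"tz":20,"ax":0,"ay":-0.348,"az":0}
    - {"tx":-3,"ty":0.5,"tz":20,"ax":0,"ay":-0.348,"az":0}

```text
clock: 8.25
tcp_pos: [0.5297, -0.2412, 0.1286]
tool_rot: [-180.0, 20.0, 52.1]
force: [-1.0, -0.9, -2.2]
width: 0.0287
```

```bash
python3 place.py 4 30 0.5 -9.6;python3 - <<'E'
from h import *
L=[]
for i in range(5):
  d=grab('side');s=ctrl.read_state();L.append(np.r_[s['force'],s['ft_torque']])
print(np.mean(L,0).round(3),s['tcp_pos'],s['tool_rot'],s['clock'])
# bar projection vs image: uphill end-face
from place import *
M=R.from_euler('xyz',s['tool_rot'],degrees=True)
P=s['tcp_pos']+M.apply([[.0005+a,b,-.0096+c] for a in(-.075,.0755) for b in(-.015,.015) for c in(-.015,.015)])
u=w2p(d,P);print(u.round(1))
im=cv2.resize(d['img'][200:320,240:360],(600,600),interpolation=cv2.INTER_CUBIC)[:,:,::-1].copy()
for q in (u[:4]-[240,200]+.5)*5: cv2.circle(im,tuple(map(int,q)),3,(0,255,0),1)
cv2.imwrite('pics/hov2.png',im)
E
```

```text
[ 0.524  -0.2489  0.0997] [180.   20.   52.1]
t(mm) [ 0.9  0.2 30.4] a [-0.  0. -0.] clock 8.25
[ 0.062 -0.54  -4.121  0.373 -0.284 -0.01 ] [ 0.52941009 -0.24237916  0.1296288 ] [179.92099352  19.9042235   51.92154679] 8.5
[[293.2 252. ]
 [292.3 264.4]
 [306.6 253.2]
 [305.6 265.8]
 [297.  233.2]
 [296.2 243.9]
 [308.3 234.2]
 [307.4 245. ]]
```

View pics/hov2.png

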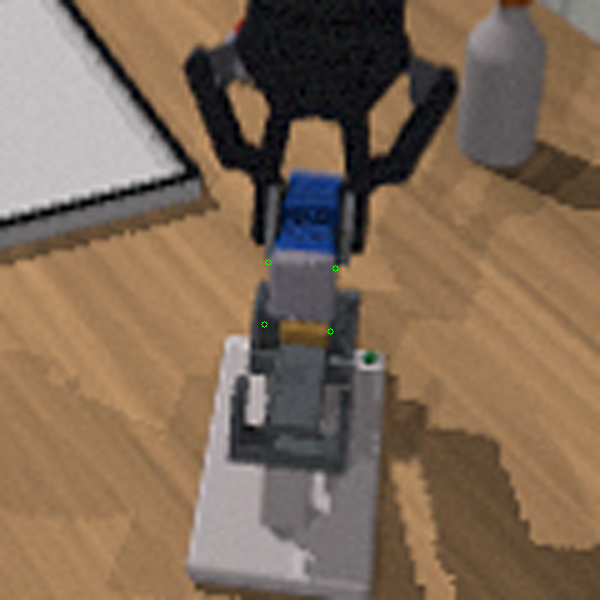

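In the side view the predicted end-face corners (green) match the bar to about 1 px (x 270–337, y 255–318 in the crop), so lateral alignment is within 2 mm of the bed. I'll descend with 7 mm of uphill margin.

```bash
python3 place.py 7 10 0.5 -9.6
```

```text
[ 0.5181 -0.2566  0.0819] [180.   20.   52.1]
t(mm) [-0.8 -0.2 51. ] a [ 0.    -0.002 -0.003] clock 8.5
```

arm_command:
  motion:
    - {"tx":-1.5,"ty":0,"tz":20,"ax":0,"ay":0,"az":0}
    - {"tx":-1.5,"ty":0,"tz":40,"ax":0,"ay":0,"az":0}
    - {"tx":-1.5,"ty":0,"tz":50,"ax":0,"ay":0,"az":0}
    - {"tx":-1.5,"ty":0,"tz":50,"ax":0,"ay":0,"az":0}
    - {"tx":-1.5,"ty":0,"tz":50,"ax":0,"ay":0,"az":0}

```text
clock: 8.92
tcp_pos: [0.5181, -0.2561, 0.0826]
tool_rot: [-180.0, 20.0, 52.0]
force: [0.1, 0.2, -2.4]
width: 0.0288
```

```bash
python3 place.py 7 0 0.5 -9.6; python3 - <<'E'
from h import *
L=[]
for i in range(4):
  d=grab('side');s=ctrl.read_state();L.append(np.r_[s['force'],s['ft_torque']])
print(np.mean(L,0).round(3),s['tcp_pos'],s['tool_rot'],s['clock'])
E
```

```text
[ 0.516  -0.2593  0.0725] [180.   20.   52.1]
t(mm) [-0.1  0.3 10.7] a [-0.001 -0.    -0.001] clock 8.9167
[-0.104  0.266 -3.156  0.365 -0.311  0.024] [ 0.51936286 -0.25575445  0.08330291] [179.89740712  19.9295367   52.07254029] 9.1167
```

No contact yet. Now lowering slowly to contact.

arm_command:
  motion:
    - {"tx":0,"ty":0,"tz":3,"ax":0,"ay":0,"az":0}
    - {"tx":0,"ty":0,"tz":6,"ax":0,"ay":0,"az":0}
    - {"tx":0,"ty":0,"tz":8,"ax":0,"ay":0,"az":0}
    - {"tx":0,"ty":0,"tz":8,"ax":0,"ay":0,"az":0}

```text
clock: 9.45
tcp_pos: [0.5167, -0.258, 0.0745]
tool_rot: [180.0, 20.0, 52.1]
force: [-0.2, 1.3, -2.8]
width: 0.0285
```

```bash
python3 place.py 7 0 0.5 -9.6; python3 - <<'E'
from h import *
L=[]
for i in range(4):
  d=grab('side');s=ctrl.read_state();L.append(np.r_[s['force'],s['ft_torque']])
print(np.mean(L,0).round(3),s['tcp_pos'],s['tool_rot'],s['clock'])
E
```

```text
[ 0.516  -0.2593  0.0725] [180.   20.   52.1]
t(mm) [-0.6  0.2  2.3] a [-0.    -0.    -0.001] clock 9.45
[ 0.544  0.388 -2.271  0.479 -0.447 -0.032] [ 0.51676661 -0.25792045  0.07482871] [179.99443067  19.9803213   52.07485738] 9.65
```

The pad is being touched: the load fell by about 1 N. Continuing gently.

arm_command:
  motion:
    - {"tx":0,"ty":0,"tz":1,"ax":0,"ay":0,"az":0}
    - {"tx":0,"ty":0,"tz":2,"ax":0,"ay":0,"az":0}
    - {"tx":0,"ty":0,"tz":2.5,"ax":0,"ay":0,"az":0}
    - {"tx":0,"ty":0,"tz":2.5,"ax":0,"ay":0,"az":0}

```text
clock: 9.98
tcp_pos: [0.5165, -0.2583, 0.0736]
tool_rot: [180.0, 19.9, 52.1]
force: [-3.4, 4.9, 11.3]
width: 0.0285
```

```bash
python3 - <<'E'
from h import *
L=[]
for i in range(4):
  d=grab('side');s=ctrl.read_state();L.append(np.r_[s['force'],s['ft_torque']])
print(np.mean(L,0).round(3),s['tcp_pos'],s['tool_rot'],s['clock'])
E
python3 place.py 0 0 0.5 -9.6
```

```text
[-2.462  5.857 10.705  0.899  0.884 -0.45 ] [ 0.51657782 -0.25828481  0.07362882] [179.9829991   19.93788752  52.07868148] 10.1833
[ 0.52   -0.2541  0.0701] [180.   20.   52.1]
t(mm) [6.3 0.1 1.4] a [ 0.    -0.001 -0.   ] clock 10.1833
```

Contact is 14 N, with some sideways force (about 5 N). I'll back off a little and look.

arm_command:
  motion:
    - {"tx":0,"ty":0,"tz":-1,"ax":0,"ay":0,"az":0}
    - {"tx":0,"ty":0,"tz":-1.5,"ax":0,"ay":0,"az":0}
    - {"tx":0,"ty":0,"tz":-1.5,"ax":0,"ay":0,"az":0}

```text
clock: 10.43
tcp_pos: [0.5165, -0.2582, 0.0738]
tool_rot: [180.0, 20.0, 52.1]
force: [1.2, -0.3, -2.3]
width: 0.0285
```

```bash
python3 - <<'E'
from h import *
L=[]
for i in range(4):
  d=grab('side');s=ctrl.read_state();L.append(np.r_[s['force'],s['ft_torque']])
print(np.mean(L,0).round(3),s['tcp_pos'],s['tool_rot'],s['clock'])
cv2.imwrite('pics/c1.png',cv2.resize(d['img'][220:320,240:360],(720,600),interpolation=cv2.INTER_CUBIC)[:,:,::-1])
E
```

```text
[ 0.567  1.086 -1.276  0.587 -0.355 -0.052] [ 0.51653163 -0.25823338  0.0736949 ] [179.99654111  19.98560831  52.07352918] 10.6333
```

View pics/c1.png

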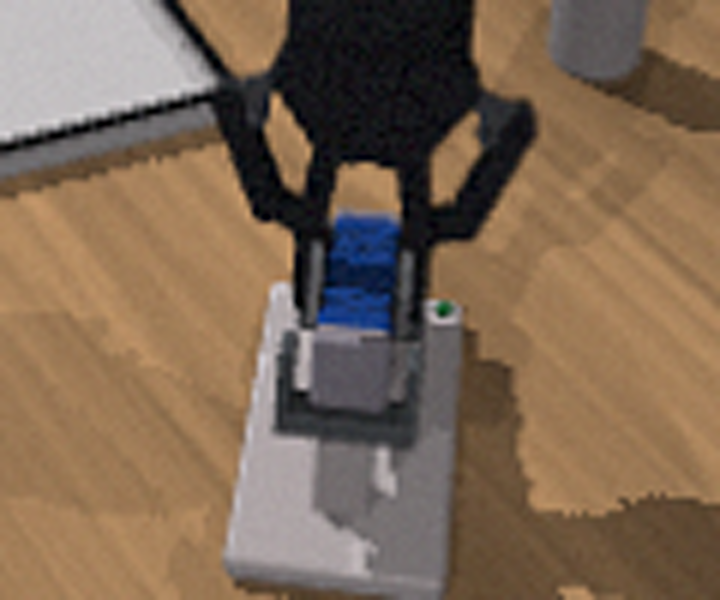

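The bar sits centred between the cheeks at (350,370) in the crop, in light contact. Now sliding it downhill to the foot stop (tool +x) in small steps. That's 10 pictures viewed.

arm_command:
  motion:
    - {"tx":1.5,"ty":0,"tz":0,"ax":0,"ay":0,"az":0}
    - {"tx":3,"ty":0,"tz":0,"ax":0,"ay":0,"az":0}
    - {"tx":4,"ty":0,"tz":0,"ax":0,"ay":0,"az":0}
    - {"tx":4,"ty":0,"tz":0,"ax":0,"ay":0,"az":0}

```text
clock: 10.97
tcp_pos: [0.5184, -0.256, 0.0726]
tool_rot: [180.0, 20.1, 52.0]
force: [-1.6, -2.2, 2.2]
width: 0.0286
```

arm_command:
  motion:
    - {"tx":1,"ty":0,"tz":0,"ax":0,"ay":0,"az":0}
    - {"tx":1.5,"ty":0,"tz":0,"ax":0,"ay":0,"az":0}
    - {"tx":1.5,"ty":0,"tz":0,"ax":0,"ay":0,"az":0}

```text
clock: 11.22
tcp_pos: [0.5183, -0.256, 0.0726]
tool_rot: [180.0, 20.1, 52.0]
force: [-5.3, -4.1, 5.1]
width: 0.0288
```

```bash
python3 - <<'E'
from h import *
L=[]
for i in range(4):
  d=grab('side');s=ctrl.read_state();L.append(np.r_[s['force'],s['ft_torque']])
print(np.mean(L,0).round(3),s['tcp_pos'],s['tool_rot'],s['clock'])
E
python3 place.py 0 0 0.5 -9.6
```

```text
[-4.882 -3.623  5.412 -0.65   1.028 -0.018] [ 0.51833634 -0.25596357  0.07259636] [-179.99956835   20.11752328   51.95244564] 11.4167
[ 0.52   -0.2541  0.0701] [180.   20.   52.1]
t(mm) [3.2 0.2 1.4] a [-0.001  0.002 -0.003] clock 11.4167
```

The bar meets the foot stop: about 8 N along the slope and it no longer moves. I'll relax 1.5 mm of push and release.

arm_command:
  motion:
    - {"tx":-1.5,"ty":0,"tz":0,"ax":0,"ay":0,"az":0}
    - {"tx":-1.5,"ty":0,"tz":0,"ax":0,"ay":0,"az":0}
    - {"tx":-1.5,"ty":0,"tz":0,"ax":0,"ay":0,"az":0}

```text
clock: 11.67
tcp_pos: [0.5183, -0.2559, 0.0726]
tool_rot: [180.0, 20.0, 52.0]
force: [-4.0, -4.0, 3.0]
width: 0.0286
```

arm_command:
  motion:
    - {"tx":0,"ty":0,"tz":0,"ax":0,"ay":0,"az":0}
    - {"tx":0,"ty":0,"tz":0,"ax":0,"ay":0,"az":0}
    - {"tx":0,"ty":0,"tz":0,"ax":0,"ay":0,"az":0}
    - {"tx":0,"ty":0,"tz":0,"ax":0,"ay":0,"az":0}
    - {"tx":0,"ty":0,"tz":0,"ax":0,"ay":0,"az":0}
    - {"tx":0,"ty":0,"tz":0,"ax":0,"ay":0,"az":0}
  hand: 0

```text
clock: 12.17
tcp_pos: [0.519, -0.255, 0.0724]
tool_rot: [180.0, 20.0, 52.1]
force: [-0.2, -0.6, -0.8]
width: 0.0427
```

arm_command:
  motion:
    - {"tx":0,"ty":0,"tz":-10,"ax":0,"ay":0,"az":0}
    - {"tx":0,"ty":0,"tz":-25,"ax":0,"ay":0,"az":0}
    - {"tx":0,"ty":0,"tz":-50,"ax":0,"ay":0,"az":0}
    - {"tx":0,"ty":0,"tz":-80,"ax":0,"ay":0,"az":0}
    - {"tx":0,"ty":0,"tz":-120,"ax":0,"ay":0,"az":0}
    - {"tx":0,"ty":0,"tz":-150,"ax":0,"ay":0,"az":0}
    - {"tx":0,"ty":0,"tz":-150,"ax":0,"ay":0,"az":0}

```text
clock: 12.75
tcp_pos: [0.5544, -0.2136, 0.2202]
tool_rot: [179.5, 19.7, 52.1]
force: [0.4, -0.3, -0.4]
width: 0.0431
```

```bash
python3 mv.py .6 .05 .3 180 0 90
```

```text
t(mm) [ 195.3 -124.5 -155.8] a [-0.105  0.334 -0.653] clock 12.75
```

Released and clear. Moving the arm out of the cameras' way for a check.

arm_command:
  motion:
    - {"tx":195,"ty":-124,"tz":-155,"ax":0,"ay":0.33,"az":0}
    - {"tx":195,"ty":-124,"tz":-155,"ax":0,"ay":0.33,"az":0}
    - {"tx":195,"ty":-124,"tz":-155,"ax":0,"ay":0.33,"az":0}
    - {"tx":195,"ty":-124,"tz":-155,"ax":0,"ay":0.33,"az":0}
    - {"tx":195,"ty":-124,"tz":-155,"ax":0,"ay":0.33,"az":0}
    - {"tx":195,"ty":-124,"tz":-155,"ax":0,"ay":0.33,"az":0}
    - {"tx":195,"ty":-124,"tz":-155,"ax":0,"ay":0.33,"az":0}
    - {"tx":195,"ty":-124,"tz":-155,"ax":0,"ay":0.33,"az":0}

```text
clock: 13.42
tcp_pos: [0.5987, 0.0568, 0.2941]
tool_rot: [-180.0, 0.8, 52.7]
force: [1.5, 0.9, -0.5]
width: 0.0426
```

```bash
python3 - <<'E'
from fit import *
t=grab('top');d=grab('side');p=np.load('rest.npy')
s=ctrl.read_state();print(s['clock'],s['tcp_pos'],s['force'])
ims=[]
for im,x,y,cam in((t,350,172,0),(d,258,235,1)):
    a=cv2.resize(im['img'][y:y+66,x:x+66],(400,400),interpolation=cv2.INTER_CUBIC)[:,:,::-1].copy();q=400/66
    for hn,col in((0,(0,255,0)),):
        for L in w2p(im,rest(p,[(e,b,hn+.015) for e in(-.075,.075) for b in(-.015,.015)])): cv2.circle(a,tuple(int(v) for v in (L-[x,y]+.5)*q),4,col,1)
    ims.append(a)
b=cv2.resize(t['img'][160:290,150:320],(262,200))[:,:,::-1]
o=np.zeros((600,800,3),np.uint8);o[:400]=np.hstack(ims);o[400:,:262]=b
cv2.imwrite('pics/fin.png',o)
E
```

```text
13.5167 [0.59780296 0.04924132 0.29292289] [ 0.79693259 -0.59680533  0.39210159]
```

View pics/fin.png

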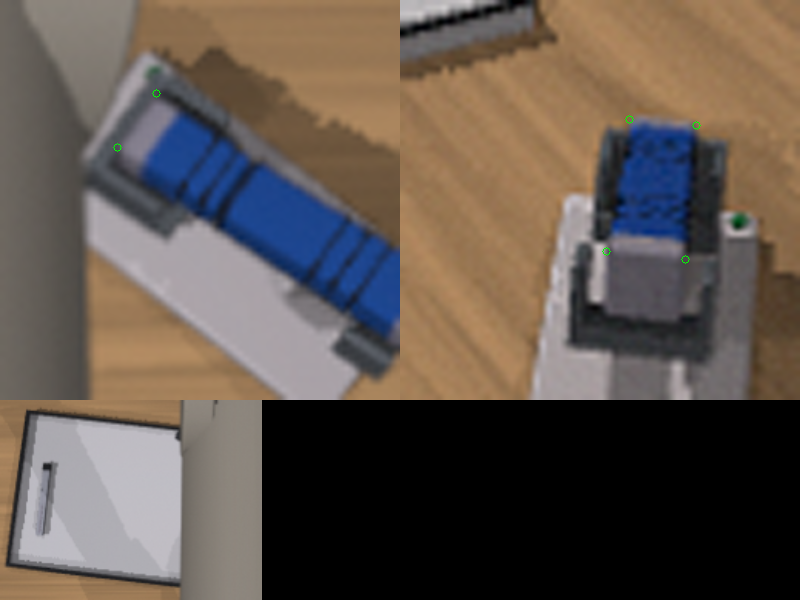

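The final view shows the bar between the cheeks with its foot cap at the stop. Its top corners are within about 1 px of the fully seated prediction; a raised pad would lift the foot end by about 10 crop px. The penlight is still in its place in the tray. Handing in.

```bash
python3 -c "
from h import *
s=ctrl.read_state();print(s['clock'],np.abs(s['qvel']).max(),s['force']);print(ctrl.hand_in())"
```

```text
13.5167 2.4103528961935443 [ 0.79693259 -0.59680533  0.39210159]
the job is handed in; nothing more can be done
None
```

The blue handle is lying in the charging rest with its heavy end at the foot stop. I handed the job in at 13.5 s, with the robot clear of everything.

- **Heavy end:** I gripped the handle by its middle and lifted it level. The wrist moment put the weight at the end nearest the robot. A second level reading at a different yaw, above the rest, agreed.
- **Placing:** I lowered the handle into the trough and slid it down until it met the foot stop, which pushed back with about 8 N. Then I released it and backed off.
- **Final pictures:** The handle sits between the cheeks. Its corners match the fully seated pose to about 1 pixel in the side view, so the pad should be pressed flush; I inferred that, because the bar hides the pad. The penlight is still in its place.
- **What disagreed:**
  - The stop was met about 3 mm earlier than I calculated, which fits the measuring error.
  - During lowering there was a brief contact of 14 N with about 5 N sideways; backing off cleared it.
  - The moment read while tilted was not usable, because it includes the gripper's own weight.

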